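# Pop the tea-light tray and trap it with the other finger

## Robot

A 6-joint arm with a two-finger parallel gripper is mounted at the origin on a cart in front of the work surface, level with it; the furniture and walls round the work are solid. World frame = base frame: x ahead of the robot, y to its left, z up, the work surface at z = 0. Lengths are in mm, angles in rad, forces in N, time in s.
With the tool pointing down it reaches from about 400 to 925 mm from the base axis. Payload 12.5 kg.
Tool frame: the origin (TCP) lies at the very end of the fingers, on their centre line; the grasp point (between the pads) lies 19 mm behind it; z points along the fingers, y is the line along which they close (so a half turn about z gives the same grasp; the last joint's range is limited). The gripper opens to 95 mm and grips with 3 to 60 N. Pads are 20 mm wide; open, the fingers measure 119 mm over their backs; the gripper's body (75 mm by 180 mm) begins 59 mm behind the grasp point.
Start: joints at [-1.442, 0.491, 1.559, -0, 1.092, -0.106], TCP at [145.427, -607.863, 214.661] pointing down, gripper open.
Joint ranges: [-3.1, 3.1], [-0.84, 2.19], [0.05, 2.79], [-1.13, 4.28], [0.06, 2.93], [-2.69, 2.69]. Speed limits (rad/s): [2.22, 2.22, 2.79, 3.14, 3.14, 3.14].

## Interface

Orientations are given as [roll, pitch, yaw] about the fixed x, y, z axes, in that order (R = Rz(yaw) Ry(pitch) Rx(roll)).
In Python, from cell import env, read_camera, camera_info gives the robot as it stands (env), with the cameras as plain functions.
- The arm moves only by the tool shift_gripper, called by a JSON object that holds its "method" and its "body". Schema: {"type":"object","properties":{"offsets":{"type":"array","items":{"type":"number"},"minItems":5,"maxItems":25},"only":{"type":"string"},"quiet":{"type":"boolean"},"lines":{"type":"string"}},"required":["offsets"],"additionalProperties":false}. offsets is one flat list of numbers that holds 1 to 5 rows one after another, with no inner brackets; each row has 5 numbers: dx, dy, dz in units of 100 mm, then a turn about the tool's z in rad, then the opening from 0.0 (shut) to 1.0 (fully open); each row is the pose to reach, as a shift and turn from the pose commanded when the call began, along the tool's axes at that moment; what a row does not reach only later rows make up. A row lasts 1/12 s, in which the tool goes at most 41.7 mm and 0.125 rad, less where a joint would pass 70% of its speed; a pose out of reach is approached as far as the arm can. The fingers move at their own pace and stop on an object; the grip force is fixed at half the most. Time passes only in rows, so rows that do not move let the fingers close. The tool returns the time, the measured TCP pose, the force, the opening and the grip force at its end. only (a regular expression) keeps the lines of the reply that match it, lines (a string "A,B") keeps lines A to B, and quiet returns only ok. Input that does not fit is refused with a message, and nothing moves.
- env.state(): the state, without advancing time (a new reading comes with each control period).
- read_camera(name): name is "side" or "top" or "wrist"; returns (picture, depth): 420x560x3 uint8, red, green, blue; 420x560 float32, mm along the optical axis (not along the pixel's ray), 0 where there is no reading.
- camera_info(name): a dict with "vertical_fov" (degrees; the focal length in pixels is half the picture's height over the tangent of half this angle, whatever the lens; pixels are square), "cx", "cy" (the principal point, pixels), "origin" and "attitude" of the camera in the world. Camera axes: x right, y down, z forward; pixel columns grow to the right and rows downward; lengths in mm; the calibration is good to about 2 mm. The wrist camera is an equidistant fisheye: a pixel r from the principal point sees the ray r / f radians off the axis. A picture is of the moment at which its call begins: read the wrist's pose just before it. camera_info takes no time and is no camera call; for the wrist camera it gives the pose at the moment of the call.
- env.job_done(): hands the job in; it is judged then, once.
The state is a dict: "t": time; "joints": joint angles; "qvel": joint speeds; "tau": joint torques, N m; "eef_pos": TCP position; "tcp_rot": TCP orientation; "ft_force": force on the tool from outside, world axes, zero at the start; "moment": the same for the moment, N m; "opening": opening from 0.0 (shut) to 1.0 (fully open); "grip_force": force on a finger pad.
Only numpy, scipy, OpenCV 4.12 (cv2) and the standard library are available. Lean on these libraries where they do the work, as an engineer would, in place of code of your own. Each camera call takes 0.05 s, during which the arm holds its last target. There are 200 camera calls.

## Task

Press the button on the tea-light dispenser with one fingertip so that its spring tray pops out, and stop the tray with the other finger, waiting in front of the tray's front plate, when it is about half out and before it slides away. Only touch: do not pinch the plate, do not touch or lift the tea light, and leave the shaker, garlic and cup where they stand. The program finishes while holding: one fingertip still presses the button, and the other finger stays in front of the plate with the tray pushing against it.

Things in the scene. Friction and masses are not known exactly. Their poses are not given: they have to be found in the camera images.
- dispenser: white tea-light dispenser fixed to the worktop, 110 (x) x 76 (y) x 36 mm high, open at its front. Origin: centre of its underside, on the worktop. Its own -x is its front, where the tray comes out; z up.
- button_top (a point): centre of the top face of the steel push button on the dispenser's top: a rectangle 26 (dispenser x) x 36 (y) mm, standing 10 mm proud of the housing's top, so 46 mm above the worktop; 22 mm in front of the dispenser's origin (33 mm behind the housing's front edge). It moves with the button.
- button (a joint): how far the button is pressed down, 0 to 0.006 m. Spring: about 2 N to start it, 5 N when fully down. The catch lets the tray go at about 3.5 mm; the button comes up when released.
- tray (a joint): how far the wooden tray has come out of the housing's front along the dispenser's -x, 0 (shut, held by the catch) to 0.07 m. Once freed, a spring of about 2 N (1.5 N half out) slides it out at about 40 mm/s against a damper; past 0.045 m it counts as slid away. Half out means about 0.03 m; 0.012 to 0.045 m is good.
- plate_top (a point): middle of the top edge of the tray's upright front plate, on its front face: 63 mm in front of the dispenser's origin and 63 mm above the worktop when shut (41 mm in front of the button's centre). The plate is wood, 8 mm thick, 76 mm wide, from 3 to 63 mm above the worktop, and so stands 23 mm above the pressed button. It moves with the tray.
- tealight: tea light in a metal cup, 38 mm across, 17 mm high, loose in the tray's pocket behind the front plate, hidden under the housing's top while the tray is shut. Origin: centre of its underside.
- shaker: small glass shaker with a grey domed cap, 44 mm across, 90 mm high, loose on the worktop near the dispenser; bystander. Origin: centre of its underside.
- garlic: garlic bulb, about 60 mm in every direction, loose on the worktop near the dispenser; bystander. Origin: centre of its underside.
- cup: small cream cup with a handle, 59 x 84 x 56 mm high, loose on the worktop near the dispenser; bystander. Origin: centre of its underside.

How it is judged (in metres and radians):
On the way, in this order (a step that is already met when the one before it is completed fails the run):
1. the button is pressed by a finger (value of joint button above 0.003 m and contact force between the fingers and button above 0.5 N), for 0.02 s.
2. the popped tray is trapped by the other finger, about half out, with the first still on the button (value of joint tray between 0.012 and 0.045 m and contact force between the fingers and tray above 0.3 N and contact force between the fingers and button above 0.5 N), for 0.2 s.
At the end, for the whole second after the job is handed in: The tray is out by 12 to 45 mm and at rest, pushing against a finger with more than 0.3 N, while a finger still presses the button with more than 0.5 N; the tea light lies flat in the tray's pocket (all of step 2 and velocity of joint tray between -0.005 and 0.005 m/s and horizontal distance between tealight and plate_top below 0.045 m and z of tealight in the frame of dispenser below 0.014 m and angle between tealight's own z axis and vertical below 0.2 rad); the arm keeps its last pose, push and grip.
It fails at once if the tray slid away (more than 45 mm out) (value of joint tray above 0.045 m).
It fails at once if the tray was pinched or shoved hard (over 15 N) (contact force between the fingers and tray above 15 N).
It fails at once if the button was struck hard (over 25 N) (contact force between the fingers and button above 25 N).
It fails at once if the tea light was touched or lifted (contact force between the arm and tealight above 0.1 N or z of tealight in the frame of dispenser above 0.02 m).
It fails at once if a bystander was moved (distance of any of shaker, garlic, cup from where it was at the start of the episode above 0.015 m).
It also fails if it takes over 29 s, if anything falls off the work surface, if the arm or the gripper's body presses on something with over 40 N, if the wrist force passes 120 N, or if a joint passes its speed limit or range.

## Working session

There is one attempt and no reset: what is moved stays moved. The work goes in short steps, Python scripts to look and compute and a tool call to move; the robot and the scene stay as the last step left them, time stands still between calls to the robot, and variables do not carry over. Pictures are saved under pics/ and viewed, at most 10 in all, crops included, and the job is handed in when it is done.

```bash
ls; mkdir -p pics; python3 - <<'E'
from cell import env, read_camera, camera_info
import cv2,numpy as np
s=env.state();print({k:np.round(v,3).tolist() for k,v in s.items()})
ims=[]
for n in("side","top"):
    p,d=read_camera(n);np.savez(f"pics/{n}.npz",p=p,d=d);ci=camera_info(n);print(n,ci)
    cv2.imwrite(f"pics/{n}0.png",p[:,:,::-1])
E
```

```text
cell.py
pics
{'t': 0.0, 'joints': [-1.442, 0.492, 1.559, -0.0, 1.092, -0.106], 'qvel': [-0.002, 0.001, -0.0, -0.001, -0.0, 0.001], 'tau': [-0.002, -61.265, -25.818, 0.069, 0.048, -0.0], 'eef_pos': [145.381, -607.583, 214.064], 'tcp_rot': [-3.14, -0.0, 0.235], 'ft_force': [0.475, 0.317, -0.384], 'moment': [-0.004, -0.036, -0.031], 'grip_force': 0.0, 'opening': 0.998}
side {'vertical_fov': 52.68881054420841, 'cx': 279.9369591682881, 'cy': 211.98623978143837, 'origin': array([298.88248844, 636.77956309, 639.18052175]), 'attitude': array([-2.32365543,  0.01928576, -2.68103101])}
top {'vertical_fov': 53.96870391468291, 'cx': 276.86721791432797, 'cy': 210.3134282315507, 'origin': array([454.7077386 ,  54.36703616, 921.20459264]), 'attitude': array([-2.95376662,  0.03723128, -1.58731744])}
```

View pics/side0.png

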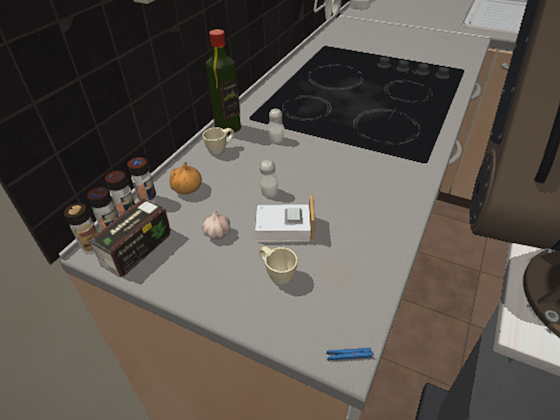

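View pics/top0.png

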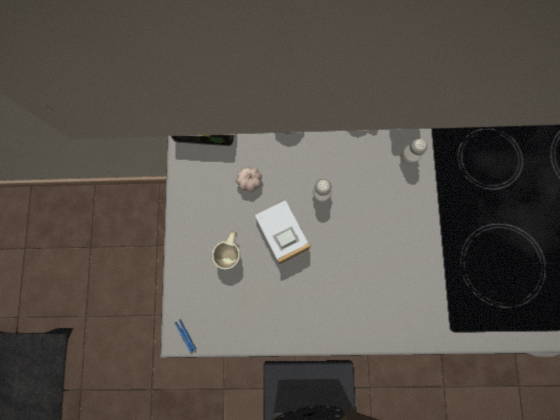

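The side view shows the dispenser at (285,222) with its button at (293,215) and the plate at (313,215). In the top view the dispenser is at (283,232), the button at (287,238) and the plate at (293,255). The cup, garlic and shaker are at (226,255), (249,179) and (323,188) in the top view.

```bash
cat > h.py <<'E'
import numpy as np,cv2
from scipy.spatial.transform import Rotation as R
from cell import env, read_camera, camera_info
def cloud(n,d):
    ci=camera_info(n);f=210/np.tan(np.radians(ci["vertical_fov"])/2)
    v,u=np.mgrid[:420,:560]
    c=np.stack([(u-ci["cx"])/f*d,(v-ci["cy"])/f*d,d],-1)
    return c@R.from_euler("xyz",ci["attitude"]).as_matrix().T+ci["origin"]
def load(n):
    z=np.load(f"pics/{n}.npz");return z["p"],cloud(n,z["d"])
E
python3 - <<'E'
from h import *
for n,box in(("top",(245,195,320,270)),("side",(245,190,325,250))):
    p,P=load(n);hsv=cv2.cvtColor(p,cv2.COLOR_RGB2HSV)
    x0,y0,x1,y1=box;B=np.zeros((420,560),bool);B[y0:y1,x0:x1]=1
    Z=P[...,2]
    w=B&(abs(Z-36)<5)&(hsv[...,1]<60)
    o=B&(hsv[...,1]>120)&(hsv[...,0]<30)&(hsv[...,2]>80)&(Z>5)
    b=B&(abs(Z-46)<5)&(hsv[...,1]<60)
    bu=B&(Z>41)&(Z<55)&~o
    for k,m in(("white",w),("orange",o),("btn",bu)):
        q=P[m];r=cv2.minAreaRect(q[:,:2].astype(np.float32))
        print(n,k,m.sum(),"med",np.median(q,0).round(1),"rect",np.round(r[0],1),np.round(r[1],1),round(r[2],1),"z pct",np.percentile(q[:,2],[2,25,50,75,98]).round(1))
    wk=P[B&(Z<15)&(abs(Z)<15)];print("worktop z",np.median(wk[:,2]))
    q=P[o&(Z>58)];print("plate top edge",len(q),q.mean(0).round(1) if len(q) else"", cv2.minAreaRect(q[:,:2].astype(np.float32)) if len(q)>3 else "")
    # bystanders
p,P=load("top")
for k,(u,v) in dict(cup=(226,255),garlic=(249,179),shaker=(323,188)).items():
    q=P[v-25:v+25,u-25:u+25].reshape(-1,3);q=q[(q[:,2]>12)]
    print(k,q[:,:2].min(0).round(),q[:,:2].max(0).round(),np.median(q,0).round(),q[:,2].max().round())
E
```

```text
top white 1532 med [588.1  80.1  36.4] rect [596.5  47.8] [108.8 141.3] 25.8 z pct [33.  35.3 36.4 37.5 39.8]
  return _methods._mean(a, axis=axis, dtype=dtype,
  ret = um.true_divide(
Traceback (most recent call last):
IndexError: index -1 is out of bounds for axis 0 with size 0
```

```bash
cat > m.py <<'E'
from h import *
def big(m):
    n,l,s,_=cv2.connectedComponentsWithStats(m.astype(np.uint8),connectivity=4);return l==1+s[1:,4].argmax()
for n,box,pl in(("top",(245,195,320,270),(293,255)),("side",(245,190,325,250),(313,215))):
    p,P=load(n);hsv=cv2.cvtColor(p,cv2.COLOR_RGB2HSV)
    x0,y0,x1,y1=box;B=np.zeros((420,560),bool);B[y0:y1,x0:x1]=1
    Z=P[...,2]
    print(n,"plate hsv",hsv[pl[1],pl[0]-1:pl[0]+2].tolist())
    o=B&(hsv[...,1]>100)&(hsv[...,0]<30)&(Z>3)
    w=big(B&(Z>25)&(Z<42)&(hsv[...,1]<60)&(hsv[...,2]>120))
    bu=big(B&(Z>42.5)&(Z<52)&~o)
    for k,m in(("white",w),("orange",o),("btn",bu)):
        q=P[m]
        if len(q)<4: print(k,len(q));continue
        r=cv2.minAreaRect(q[:,:2].astype(np.float32))
        print(n,k,m.sum(),"med",np.median(q,0).round(1),"rect",np.round(r[0],1),np.round(r[1],1),round(r[2],1),"z",np.percentile(q[:,2],[2,50,98]).round(1))
    q=P[o&(Z>59)]
    if len(q)>3: print("plate top",len(q),q.mean(0).round(1),cv2.minAreaRect(q[:,:2].astype(np.float32)))
p,P=load("top")
for k,(u,v) in dict(cup=(226,252),garlic=(249,179),shaker=(323,188)).items():
    r=22;q=P[v-r:v+r,u-r:u+r].reshape(-1,3);q=q[(q[:,2]>12)]
    print(k,q[:,:2].min(0).round(),q[:,:2].max(0).round(),np.median(q,0).round(),q[:,2].max().round())
E
python3 m.py
python3 - <<'E'
import cv2
a=cv2.imread('pics/top0.png')[160:290,200:350];b=cv2.imread('pics/side0.png')[150:290,190:340]
b=cv2.resize(b,(400,373));a=cv2.resize(a,(400,347));import numpy as np
cv2.imwrite('pics/crop.png',np.hstack([a,b[:347]]))
E
```

```text
top plate hsv [[17, 112, 123], [16, 115, 93], [19, 100, 82]]
top white 1494 med [588.2  81.3  36.4] rect [582.5  77.3] [108.7  76.1] 26.2 z [33.  36.4 39.8]
top orange 112 med [526.7  51.6  62.5] rect [508.1  58. ] [48.1 95.7] 67.3 z [42.1 62.5 66.1]
top btn 201 med [561.3  67.6  46.3] rect [562.   67.7] [26.1 35.5] 24.8 z [43.4 46.3 49.5]
plate top 94 [526.8  50.1  72.1] ((508.12359619140625, 58.03538513183594), (48.07658004760742, 95.68426513671875), 67.25140380859375)
side plate hsv [[18, 129, 209], [18, 134, 183], [17, 84, 134]]
side white 1381 med [588.7  88.4  37.7] rect [584.3  76.6] [110.5  79.3] 26.1 z [26.4 37.7 40.2]
side orange 156 med [520.1  76.6  63.1] rect [530.6  52.1] [ 8.  74.1] 25.2 z [ 9.8 63.1 65.9]
side btn 177 med [564.1  68.8  47.5] rect [564.8  66.3] [24.7 37.6] 25.6 z [43.1 47.5 50.1]
plate top 99 [528.4  57.4  64. ] ((530.1851806640625, 51.5388298034668), (7.879507064819336, 73.44471740722656), 23.949541091918945)
cup [455.  54.] [577. 223.] [537. 198.  41.] 921.0
garlic [455.  54.] [726. 178.] [694. 146.  39.] 921.0
shaker [455. -35.] [681.  54.] [655. -12.  80.] 921.0
```

View pics/crop.png

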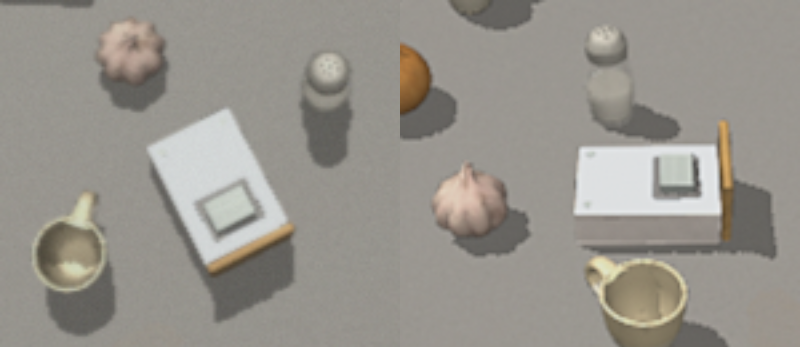

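The crop confirms the layout: button at left-crop (230,208), plate at (250,248), and nothing stands in front of the plate. The two views agree: button centre about (563.4, 67.3, 46), dispenser yaw about 25.5°, plate top at 63.

The plan is tool yaw 2.016, a 65 mm finger gap, and the TCP 38.5 mm in front of the button centre. That gives (528.6, 50.7).

Units first: shifts go in units of 100 mm. So -138 mm is -1.38, 132 mm is 1.32.

```bash
cat > go.py <<'E'
import sys
from h import *
def rem(t=(528.6,50.7,120),yaw=2.016):
    s=env.state();M=R.from_euler("xyz",s["tcp_rot"]);d=M.inv().apply(np.array(t)-s["eef_pos"])
    print("t",s["t"],"pos",s["eef_pos"].round(1) if hasattr(s["eef_pos"],"round") else s["eef_pos"],"rot",np.round(s["tcp_rot"],3),"rem tool",d.round(1),"turn",round(s["tcp_rot"][2]-yaw,3),"open",s["opening"],"F",np.round(s["ft_force"],1))
if __name__=="__main__":rem(*( [tuple(map(float,sys.argv[1:4]))] if len(sys.argv)>1 else []))
E
```

{"method": "shift_gripper", "body": {"offsets": [0.26, -0.28, 0, -0.1, 0.684, 0.53, -0.55, 0, -0.2, 0.684, 0.79, -0.83, 0, -0.3, 0.684, 1.06, -1.1, 0, -0.4, 0.684, 1.32, -1.38, 0, -0.5, 0.684]}}

```text
t: 0.52
eef_pos: [242.2, -441.2, 214.4]
tcp_rot: [-3.141, -0.0, 0.739]
ft_force: [1.2, -0.8, 0.8]
opening: 0.712
grip_force: 0.0
```

```bash
python3 go.py
```

```text
t 0.5167 pos [ 242.2 -441.2  214.4] rot [-3.141 -0.     0.739] rem tool [ 543.1 -170.5   94.5] turn -1.277 open 0.7116927940539819 F [ 1.2 -0.8  0.8]
```

{"method": "shift_gripper", "body": {"offsets": [0.38, -0.12, 0, -0.1, 0.684, 0.76, -0.24, 0, -0.2, 0.684, 1.14, -0.36, 0, -0.3, 0.684, 1.52, -0.48, 0, -0.4, 0.684, 1.9, -0.6, 0, -0.5, 0.684]}}

```text
t: 0.93
eef_pos: [342.9, -269.2, 214.6]
tcp_rot: [-3.142, -0.0, 1.239]
ft_force: [1.5, -1.4, 0.7]
opening: 0.684
grip_force: 0.0
```

```bash
python3 go.py
```

```text
t 0.9333 pos [ 342.9 -269.2  214.6] rot [-3.142 -0.     1.239] rem tool [362.9  71.5  94.6] turn -0.777 open 0.6840368570386401 F [ 1.5 -1.4  0.7]
```

Converted, 190 mm is 1.9, 152 mm is 1.52.

{"method": "shift_gripper", "body": {"offsets": [0.38, 0.07, 0, -0.1, 0.684, 0.76, 0.15, 0, -0.2, 0.684, 1.14, 0.22, 0, -0.3, 0.684, 1.52, 0.3, 0, -0.4, 0.684, 1.9, 0.37, 0, -0.5, 0.684]}}

```text
t: 1.35
eef_pos: [440.6, -102.0, 214.6]
tcp_rot: [3.142, 0.0, 1.74]
ft_force: [-0.6, -0.5, 0.8]
opening: 0.681
grip_force: 0.0
```

```bash
python3 go.py
```

```text
t 1.35 pos [ 440.6 -102.   214.6] rot [3.142 0.    1.74 ] rem tool [135.7 112.4  94.6] turn -0.276 open 0.6812880025961575 F [-0.6 -0.5  0.8]
```

Converted, 136 mm is 1.36, 112 mm is 1.12.

{"method": "shift_gripper", "body": {"offsets": [0.27, 0.22, 0, -0.06, 0.684, 0.54, 0.45, 0, -0.12, 0.684, 0.81, 0.67, 0, -0.18, 0.684, 1.09, 0.9, 0, -0.24, 0.684, 1.36, 1.12, 0, -0.276, 0.684]}}

```text
t: 1.77
eef_pos: [528.8, 50.5, 214.4]
tcp_rot: [-3.141, -0.0, 2.014]
ft_force: [0.4, -0.3, 0.1]
opening: 0.679
grip_force: 0.0
```

{"method": "shift_gripper", "body": {"offsets": [0, 0, 0.3, 0, 0.684, 0, 0, 0.6, 0, 0.684, 0, 0, 0.9, 0, 0.684, 0, 0, 0.95, 0, 0.684, 0, 0, 0.95, 0, 0.684]}}

```text
t: 2.18
eef_pos: [527.5, 48.6, 118.3]
tcp_rot: [-3.138, -0.002, 2.011]
ft_force: [0.5, -0.2, 0.6]
opening: 0.686
grip_force: 0.0
```

```bash
python3 go.py
python3 - <<'E'
from h import *
for n in("side","top","wrist"):
    print(n,camera_info(n)["origin"]) if n=="wrist" else 0
    p,d=read_camera(n);np.savez(f"pics/{n}1.npz",p=p,d=d);cv2.imwrite(f"pics/{n}1.png",p[:,:,::-1])
a=cv2.imread('pics/side1.png')[120:280,200:400];b=cv2.imread('pics/wrist1.png')
cv2.imwrite('pics/c1.png',np.vstack([cv2.resize(a,(400,320)),cv2.resize(b,(373,280))][:1]+[cv2.copyMakeBorder(cv2.resize(b,(373,280)),0,0,0,27,0)]))
E
```

```text
t 2.1833 pos [527.5  48.6 118.3] rot [-3.138e+00 -2.000e-03  2.011e+00] rem tool [ 1.4  1.8 -1.7] turn -0.005 open 0.6858917058881677 F [ 0.5 -0.2  0.6]
wrist [498.92674292 109.63077751 291.12715517]
```

View pics/c1.png

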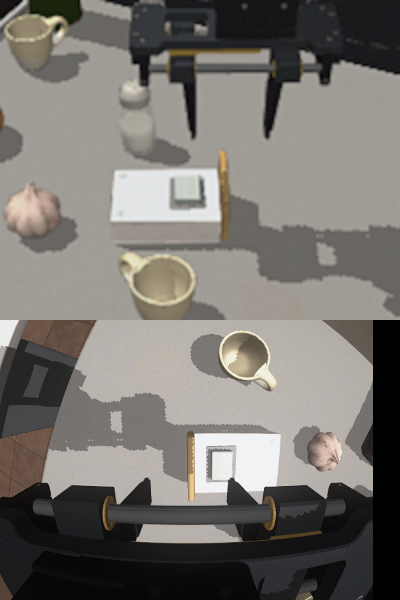

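The crop shows the open fingers straddling the plate line above the dispenser, with the tips at side-view pixels (297,188) and (334,188). Next I measure the tip positions along the dispenser axis.

```bash
cat > tip.py <<'E'
from h import *
import sys
k=sys.argv[1];z=np.load(f"pics/side{k}.npz");P=cloud("side",z["d"]);hsv=cv2.cvtColor(z["p"],cv2.COLOR_RGB2HSV)
s=env.state()["eef_pos"]
B=np.array([563.4,67.3]);f=-np.array([np.cos(.445),np.sin(.445)]);l=np.array([-f[1],f[0]])
a=(P[...,:2]-B)@f;c=(P[...,:2]-B)@l
m=(hsv[...,2]<70)&(np.hypot(P[...,0]-s[0],P[...,1]-s[1])<75)&(P[...,2]>s[2]-6)
for h in(3,9,15,25):
    mm=m&(abs(P[...,2]-s[2]-h)<3.5)
    for nm,g in(("back",a<38),("front",a>=38)):
        q=mm&g
        if q.sum()>2:print(h,nm,q.sum(),"along",np.percentile(a[q],[2,50,98]).round(1),"lat",np.percentile(c[q],[5,95]).round(1),"u",np.where(q)[1].min(),np.where(q)[1].max())
E
python3 tip.py 1
```

```text
3 back 6 along [4.5 5.4 6.4] lat [-9.9 -6.8] u 296 297
3 front 5 along [72.5 74.2 75.9] lat [-10.3  -8. ] u 332 334
9 back 8 along [2.5 4.4 6.4] lat [-10.7  -7. ] u 295 297
9 front 10 along [71.9 74.8 77.2] lat [-10.4  -8.3] u 332 335
15 back 11 along [1.  4.4 6.3] lat [-10.5  -8. ] u 294 297
15 front 14 along [71.6 73.6 78.6] lat [-10.2  -7.4] u 332 336
25 back 12 along [0.6 3.4 6.2] lat [-10.9  -6.7] u 294 297
25 front 14 along [71.9 74.6 78.6] lat [-12.   -5.8] u 332 336
```

{"method": "shift_gripper", "body": {"offsets": [0.01, 0.02, 0.12, 0, 0.684, 0.01, 0.02, 0.25, -0.005, 0.684, 0.01, 0.02, 0.38, -0.005, 0.684, 0.01, 0.02, 0.38, -0.005, 0.684, 0.01, 0.02, 0.38, -0.005, 0.684]}}

```text
t: 2.75
eef_pos: [530.2, 50.2, 82.7]
tcp_rot: [3.141, 0.001, 2.016]
ft_force: [-0.7, 0.3, -0.1]
opening: 0.685
grip_force: 0.0
```

```bash
python3 go.py 528.6 50.7 80
python3 - <<'E'
from h import *
p,d=read_camera("side");np.savez("pics/side2.npz",p=p,d=d)
cv2.imwrite('pics/c2.png',cv2.resize(p[120:280,220:420,::-1],(700,560),interpolation=cv2.INTER_CUBIC))
E
python3 tip.py 2
```

```text
t 2.75 pos [530.2  50.2  82.7] rot [3.141e+00 1.000e-03 2.016e+00] rem tool [ 1.1 -1.2  2.7] turn -0.0 open 0.6851976000727036 F [-0.7  0.3 -0.1]
3 back 4 along [0.8 1.8 2.8] lat [-9.4 -8.4] u 294 295
3 front 4 along [70.9 71.8 73. ] lat [-10.9  -8.7] u 330 331
9 back 6 along [-0.9  0.8  2.8] lat [-9.6 -8.3] u 293 295
9 front 5 along [70.5 72.5 72.7] lat [-10.3  -9. ] u 330 331
15 back 8 along [-1.1  0.8  2.7] lat [-10.8  -7.3] u 293 295
15 front 11 along [68.5 70.4 74.1] lat [-10.3  -4.8] u 329 332
25 back 10 along [-3.1 -0.2  2.7] lat [-10.7  -8.2] u 292 295
25 front 12 along [69.6 73.3 76.8] lat [-11.3  -7.8] u 330 334
```

View pics/c2.png

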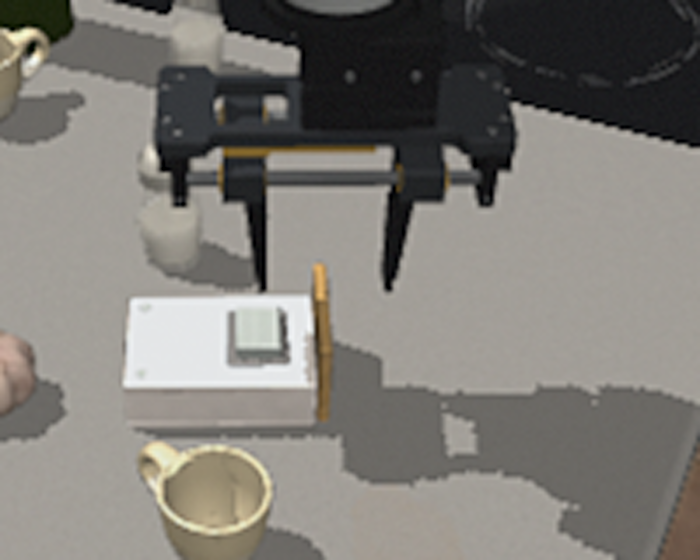

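The fingertips are inner-face aligned: the rear tip sits about 3–5 mm in front of the button centre, and the front tip about 71 mm, so the tray should stop about 30 mm out. Now I descend.

{"method": "shift_gripper", "body": {"offsets": [0, 0, 0.1, 0, 0.684, 0, 0, 0.2, 0, 0.684, 0, 0, 0.28, 0, 0.684, 0, 0, 0.28, 0, 0.684, 0, 0, 0.28, 0, 0.684]}}

```text
t: 3.22
eef_pos: [529.4, 50.3, 52.9]
tcp_rot: [-3.14, -0.001, 2.016]
ft_force: [0.6, 0.1, -0.7]
opening: 0.686
grip_force: 0.0
```

```bash
python3 go.py 528.6 50.7 41.5
```

```text
t 3.2167 pos [529.4  50.3  52.9] rot [-3.140e+00 -1.000e-03  2.016e+00] rem tool [ 0.7 -0.5 11.4] turn -0.0 open 0.6856976952000216 F [ 0.6  0.1 -0.7]
```

{"method": "shift_gripper", "body": {"offsets": [0, 0, 0.03, 0, 0.684, 0, 0, 0.06, 0, 0.684, 0, 0, 0.08, 0, 0.684, 0, 0, 0.1, 0, 0.684, 0, 0, 0.11, 0, 0.684]}}

```text
t: 3.63
eef_pos: [529.8, 50.3, 42.6]
tcp_rot: [3.141, 0.0, 2.016]
ft_force: [-0.2, 0.4, 1.8]
opening: 0.683
grip_force: 1.7
```

{"method": "shift_gripper", "body": {"offsets": [0, 0, 0, 0, 0.684, 0, 0, 0, 0, 0.684, 0, 0, 0, 0, 0.684]}}

```text
t: 3.88
eef_pos: [529.8, 50.3, 42.8]
tcp_rot: [3.141, 0.0, 2.016]
ft_force: [-0.1, 0.5, 3.1]
opening: 0.685
grip_force: 1.7
```

```bash
python3 go.py 528.6 50.7 41.5
```

```text
t 3.8833 pos [529.8  50.3  42.8] rot [3.141 0.    2.016] rem tool [ 0.8 -0.9  1.3] turn -0.0 open 0.6851665191238323 F [-0.1  0.5  3.1]
```

Converted, 1.5 mm is 0.015, 1 mm is 0.01.

{"method": "shift_gripper", "body": {"offsets": [0, 0, 0.005, 0, 0.684, 0, 0, 0.01, 0, 0.684, 0, 0, 0.015, 0, 0.684, 0, 0, 0.015, 0, 0.684, 0, 0, 0.015, 0, 0.684]}}

```text
t: 4.3
eef_pos: [529.8, 50.3, 41.1]
tcp_rot: [3.141, 0.0, 2.016]
ft_force: [-0.2, 1.2, 4.9]
opening: 0.686
grip_force: 2.7
```

{"method": "shift_gripper", "body": {"offsets": [0, 0, 0, 0, 0.684, 0, 0, 0, 0, 0.684, 0, 0, 0, 0, 0.684, 0, 0, 0, 0, 0.684, 0, 0, 0, 0, 0.684]}}

```text
t: 4.72
eef_pos: [529.8, 50.3, 41.1]
tcp_rot: [3.141, 0.0, 2.016]
ft_force: [0.1, 0.7, 3.9]
opening: 0.684
grip_force: 2.8
```

```bash
python3 - <<'E'
from h import *
p,d=read_camera("side");np.savez("pics/side3.npz",p=p,d=d)
cv2.imwrite('pics/c3.png',cv2.resize(p[120:280,220:420,::-1],(700,560),interpolation=cv2.INTER_CUBIC))
P=cloud("side",d);hsv=cv2.cvtColor(p,cv2.COLOR_RGB2HSV)
o=(hsv[...,1]>100)&(hsv[...,0]<30)&(P[...,2]>3)&(P[...,2]<68);o[:190]=0;o[250:]=0;o[:,:285]=0;o[:,350:]=0
a=-(P[o][:,:2]-[563.4,67.3])@[np.cos(.445),np.sin(.445)]
print("plate along (37 mid when shut)",np.percentile(a,[5,50,95]).round(1),"tray~",(np.median(a)-37).round(1))
E
```

```text
plate along (37 mid when shut) [39.7 61.1 68.3] tray~ 24.1
```

View pics/c3.png

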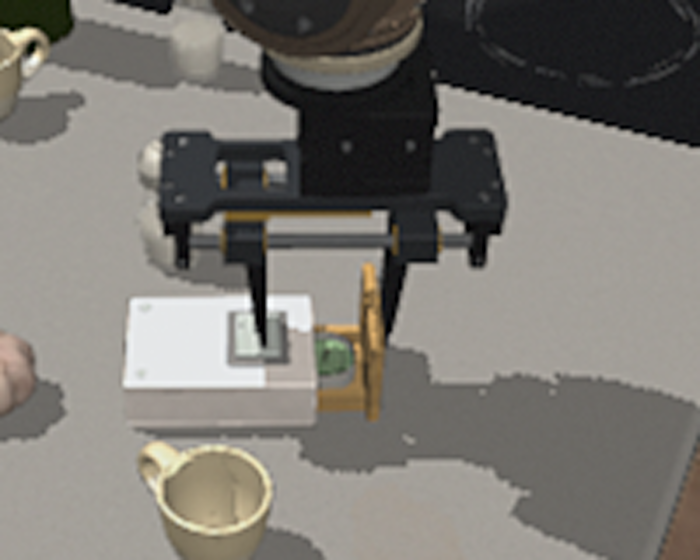

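The tray has popped out, with the plate at crop (372,340) meeting the front finger at (390,330), and the rear fingertip is on the button at (262,345). I'll let it settle for 0.8 s and check it is at rest.

{"method": "shift_gripper", "body": {"offsets": [0, 0, 0, 0, 0.684, 0, 0, 0, 0, 0.684, 0, 0, 0, 0, 0.684, 0, 0, 0, 0, 0.684, 0, 0, 0, 0, 0.684]}}

```text
t: 5.18
eef_pos: [529.8, 50.3, 41.1]
tcp_rot: [3.142, 0.0, 2.016]
ft_force: [0.1, -0.4, 4.0]
opening: 0.688
grip_force: 2.8
```

{"method": "shift_gripper", "body": {"offsets": [0, 0, 0, 0, 0.684, 0, 0, 0, 0, 0.684, 0, 0, 0, 0, 0.684, 0, 0, 0, 0, 0.684, 0, 0, 0, 0, 0.684]}}

```text
t: 5.6
eef_pos: [529.7, 50.3, 41.1]
tcp_rot: [3.141, 0.0, 2.016]
ft_force: [0.3, 0.3, 4.1]
opening: 0.688
grip_force: 2.8
```

```bash
python3 - <<'E'
from h import *
B=np.array([563.4,67.3]);f=np.array([np.cos(.445),np.sin(.445)])
def m(p,d):
    P=cloud("side",d);hsv=cv2.cvtColor(p,cv2.COLOR_RGB2HSV)
    o=(hsv[...,1]>100)&(hsv[...,0]<30)&(P[...,2]>52)&(P[...,2]<68);o[:190]=0;o[250:]=0;o[:,:285]=0;o[:,350:]=0
    return o.sum(),np.percentile(-(P[o][:,:2]-B)@f,[5,50,95]).round(1)
z=np.load("pics/side3.npz");print(m(z["p"],z["d"]))
z=np.load("pics/side.npz");print("shut",m(z["p"],z["d"]))
p,d=read_camera("side");print(m(p,d))
E
```

```text
(np.int64(120), array([61. , 64.7, 69. ]))
shut (np.int64(108), array([32.3, 35.9, 39.6]))
(np.int64(122), array([60.9, 64.6, 69. ]))
```

The tray is at rest 29 mm out against the finger, and the button is held with about 4 N.

```bash
python3 -c "
from cell import env, read_camera, camera_info
print(env.job_done())"
```

```text
the job is handed in; nothing more can be done
None
```

The job is handed in, though no verdict came back: one fingertip holds the button down with about 4 N, the tray is at rest about 29 mm out against the other finger, and the arm touched nothing else.

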